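# Lock the swing arm of a measuring stand with its transit pin

### The arm

A 6-joint arm with a two-finger parallel gripper is mounted at the origin on the work surface. World frame = base frame: x ahead of the robot, y to its left, z up, the work surface at z = 0. Lengths are in m, angles in degrees, forces in N, time in s.
With the tool pointing down it reaches from about 0.275 to 0.75 m from the base axis. Payload 10.2 kg.
Tool frame: the origin (TCP) lies midway between the tips of the shut fingers; the grasp point (between the pads) lies 19 mm behind it; y points along the fingers, z is the direction in which the jaws open and shut, and the axes are right-handed (so a half turn about y gives the same grasp; the last joint's range is limited). The gripper opens to 88 mm and grips with 3 to 60 N. Pads are 18 mm wide; open, the fingers measure 123 mm over their backs; the gripper's body (75 mm by 187 mm) begins 45 mm behind the grasp point.
Start: joints at [-86.081, 17.928, 85.812, -0, 76.261, -12.8], TCP at [0.151, -0.503, 0.239] pointing down, gripper open.
Joint ranges: [-168.41, 168.41], [-55.51, 124.54], [10.69, 146.95], [-70.63, 250.63], [1, 178], [-165.06, 165.06]. Speed limits (degrees/s): [136.94, 136.94, 172.46, 180, 180, 180].

### API

Orientations are given as [roll, pitch, yaw] about the fixed x, y, z axes, in that order (R = Rz(yaw) Ry(pitch) Rx(roll)).
In Python, from plant import r gives the robot as it stands.
- The arm moves only by the tool apply_moves, never from a script. Its argument "rows" is a list of rows, each a list of 3 entries, a list of its own where there are three numbers: the shift along the tool's x, y, z as a fraction of full scale, then the turn, a rotation vector about the tool's x, y, z as a fraction of full scale, then the gripper command: -1 is shut, 1 is fully open, values between are in proportion. A call has 1 to 20 rows; each row shifts and turns the commanded pose from where the row before left it, along the tool's axes as they then stand; what a row does not reach is not made up. Full scale, the value 1, is 0.15 m for a shift and 60 degrees for a turn. A row lasts 1/12 s, in which the tool goes at most 41.7 mm and 7.16 degrees, less where a joint would pass 70% of its speed; a pose out of reach is approached as far as the arm can. A call with a number of a shift or a turn outside -1 to 1 is refused whole. A call with a gripper value outside its range is refused whole. The fingers move at their own pace and stop on an object; "grip_force" is the grip in N (left out, the last holds). Time passes only in rows, so rows that do not move let the fingers close. It gives the time, the measured TCP pose, the force and the opening at its end, in the units of the state.
- r.state(): the state, without advancing time (a new reading comes with each control period).
- r.camera(name): name is "side" or "top" or "wrist"; returns a dict with "pixels" (420x560x3 uint8, blue, green, red), "z_map" (420x560 float32, m along the optical axis (not along the pixel's ray), 0 where there is no reading), "mtx" (3x3 intrinsics, pixels), "rvec" (rotation vector, rad) and "tvec" (3), from world to camera coordinates, as OpenCV has them. Camera axes: x right, y down, z forward; pixel columns grow to the right and rows downward; lengths in m; the calibration is good to about 2 mm. A picture is of the moment at which its call begins.
- r.sign_off(): hands the job in, once; it reports no verdict.
The state is a dict: "clock": time; "joint_positions": joint angles; "qd": joint speeds; "effort": joint torques, N m; "tool_pos": TCP position; "eef_rot": TCP orientation; "force": force on the tool from outside, world axes, zero at the start; "wrist_torque": the same for the moment, N m; "opening": opening from 0.0 (shut) to 1.0 (fully open).
Only numpy, scipy, OpenCV 4.12 (cv2) and the standard library are available. Lean on these libraries where they do the work, as an engineer would, in place of code of your own. Each camera call takes 0.05 s, during which the arm holds its last target.

### The job

The measuring stand is about to be moved, so lock its swing arm: swing the arm round by its knob until the hole in the arm lies over the hole in the lug below it, then take the long pin from the pin rack and push it down through both holes until its collar rests on the arm. Leave the pin upright and let go of it.

Things in the scene. Friction and masses are not known exactly. Their poses are not given: they have to be found in the camera images.
- lug_hole (a point): Mouth centre of the upright 28 mm hole, 42 mm deep, in the lug: an aluminium block 56 mm square, top 50 mm above the desk, on the measuring stand's dark base plate, left of the robot. z up; +y points to the stand's big white housing (145 mm high, a glass tube on it to 310 mm), whose face is 180 mm from the hole. The arm's upright pivot axis is 120 mm from the hole along +y.
- swing_eye (a point): Top centre of the upright 26 mm hole through the swing arm, a flat aluminium bar (28 mm wide, 52 mm at the hole), 56 to 68 mm above the desk, so 6 mm over the lug. The hole is 120 mm from the pivot; +y points to the pivot. The arm turns level, needs about 1 N at its knob and stays where left. It starts 0.35 to 0.65 rad from the lug, swung towards the robot, and can overshoot by 0.3.
- swing_knob (a point): Centre of the upright black round knob on the arm's free end: 20 mm across, 36 mm high, 68 to 104 mm above the desk; 200 mm from the pivot axis, 80 mm beyond the arm's hole on the same line.
- pin_mid (a point): Middle of the long pin, z up its axis. Shank 14 mm thick, tapered tip 39.5 mm below; 39 mm collar, underside 15.5 mm above; black knob 26 mm across, 20 mm high, middle 29.5 mm above. 90 g. Stands 30 mm deep in a grey block (56 x 250 x 45 mm), right side; its collar is 25 mm over the block, its top 94 mm over the desk. Beside it, 85 mm apart, two short pins: one T-bar head, one flat disc. Places vary.
There are look-alikes about, which are no part of the job. What is shaped like the part that bears pin_mid but pink is not meant.

How it is judged (in metres and radians):
At the end, for the whole second after the job is handed in: The long pin stands upright (within 10 degrees) and at rest through the arm's hole and the lug's hole: the two holes within 15 mm of each other, the pin within 12 mm of both, and its collar within about 5 mm of resting on the arm (horizontal distance between swing_eye and lug_hole below 0.015 m and horizontal distance between pin_mid and lug_hole below 0.012 m and horizontal distance between pin_mid and swing_eye below 0.012 m and z of pin_mid in the frame of lug_hole between -0.002 and 0.008 m and angle between pin_mid's own z axis and vertical below 0.17 rad and linear speed of long_pin below 0.02 m/s); the robot touches nothing.
It also fails if it takes over 50 s, if anything falls off the work surface, if the arm or the gripper's body presses on something with over 40 N, if the wrist force passes 120 N, or if a joint passes its speed limit or range.

## Working session

There is one attempt and no reset: what is moved stays moved. The work goes in short steps, Python scripts to look and compute and a tool call to move; the robot and the scene stay as the last step left them, time stands still between calls to the robot, and variables do not carry over. Pictures are saved under pics/ and viewed, and the job is handed in when it is done.

Besides the shell and the picture viewer there is one more tool, called after "Call:" as a command line: name --argument value ..., lists and objects as JSON in quotes. apply_moves: Moves the arm, as the interface text tells. Its arguments: {"type":"object","properties":{"rows":{"type":"array","items":{"type":"array"}},"grip_force":{"type":"number"}},"required":["rows"]}

```bash
mkdir -p pics; ls; cat > h.py <<'E'
import numpy as np, cv2
from plant import r
def snap(n,tag):
    c=r.camera(n); cv2.imwrite(f'pics/{tag}.png',c['pixels']); np.savez(f'pics/{tag}.npz',**c); return c
def load(tag): return dict(np.load(f'pics/{tag}.npz'))
def ray(c,u,v):
    R=cv2.Rodrigues(c['rvec'])[0]; t=np.array(c['tvec']).ravel()
    d=R.T@np.linalg.inv(c['mtx'])@np.array([u,v,1.]); return -R.T@t,d
def onz(c,u,v,z):
    o,d=ray(c,u,v); return o+d*(z-o[2])/d[2]
def pt(c,u,v):
    o,d=ray(c,u,v); return o+d*c['z_map'][int(round(v)),int(round(u))]
def proj(c,p): return cv2.projectPoints(np.array(p,float).reshape(-1,3),c['rvec'],c['tvec'],c['mtx'],None)[0].reshape(-1,2)
E
python3 - <<'E'
from h import *
print(r.state())
for n in ['side','top','wrist']: 
    c=snap(n,n+'0'); print(n,ray(c,280,210))
E
```

```text
pics
{'clock': 0.0, 'joint_positions': array([-8.60814229e+01,  1.79587422e+01,  8.58552492e+01,  2.82500705e-04,
        7.62605244e+01, -1.27994257e+01]), 'qd': array([ 0.03847842,  0.02869551, -0.07012826, -0.02350667, -0.00568894,
        0.01896564]), 'effort': array([-3.53323985e-04, -4.02213049e+01, -2.52270591e+01,  6.94187195e-02,
        3.53760913e-02, -9.50310550e-05]), 'tool_pos': array([ 0.15099792, -0.5025511 ,  0.23815919]), 'eef_rot': array([-9.00726034e+01,  1.67756318e-02, -1.63282075e+02]), 'force': array([ 0.06343273,  0.54884032, -0.1261001 ]), 'wrist_torque': array([-0.00704441, -0.03151461, -0.00602338]), 'opening': 1.0011251754355979}
side (array([ 0.38543811, -0.64570569,  0.63757951]), array([ 0.18311859,  0.74350888, -0.64352113]))
top (array([ 0.34166116, -0.03055052,  1.00866682]), array([ 0.19624971,  0.01326279, -0.98059803]))
wrist (array([ 0.23196506, -0.47950034,  0.38413357]), array([-0.30521831, -0.08623896, -0.94838748]))
```

View pics/side0.png

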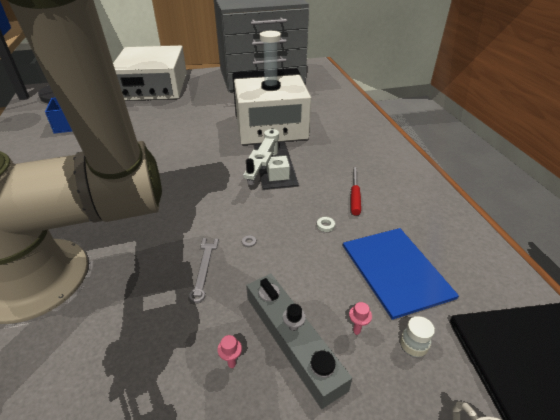

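View pics/top0.png

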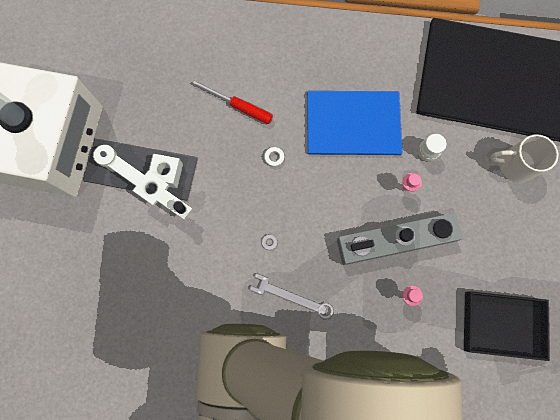

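View pics/wrist0.png

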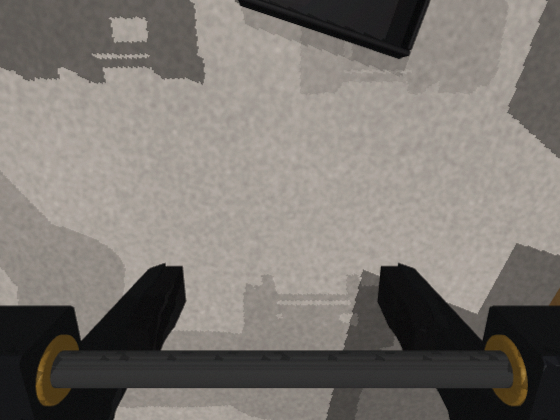

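Candidates, by top-view pixel: T-bar pin (361,245), round-knob pin (405,235), disc pin (442,229), and pink look-alikes (412,182) and (413,296). By the description I choose the black round knob with a collar, at (405,235). Next is a close crop to check it, plus measurements.

```bash
python3 - <<'E'
from h import *
t=load('top0'); s=load('side0')
a=cv2.resize(t['pixels'][190:280,325:475],None,fx=5,fy=5,interpolation=2)[:, :]
b=cv2.resize(t['pixels'][130:230,75:215],None,fx=5,fy=5,interpolation=2)
cv2.imwrite('pics/crA.png',a); cv2.imwrite('pics/crB.png',b)
cv2.imwrite('pics/crC.png',cv2.resize(s['pixels'][260:410,220:390],None,fx=4,fy=4,interpolation=2))
cv2.imwrite('pics/crD.png',cv2.resize(s['pixels'][110:200,220:320],None,fx=6,fy=6,interpolation=2))
for n,u,v,z in [('Tbar',361,245,.09),('knob',405,235,.094),('disc',442,229,.09)]: print(n,onz(t,u,v,z),pt(t,u,v))
for n,u,v in [('pivot',104,155),('eye',151,188),('knob',180,207),('lug',168,167)]: print(n,pt(t,u,v))
E
```

```text
Tbar [ 0.47301158 -0.18310676  0.09      ] [ 0.47676401 -0.187465    0.06375544]
knob [ 0.50125677 -0.26681495  0.094     ] [ 0.50097129 -0.26639233  0.09563611]
disc [ 0.52169433 -0.33991512  0.09      ] [ 0.5272777  -0.34950944  0.06150938]
pivot [0.60378471 0.354573   0.07910063]
eye [0.5597651  0.26725006 0.01141832]
knob [0.50757554 0.17678404 0.10482612]
lug [0.61077778 0.237907   0.01135211]
```

View pics/crA.png

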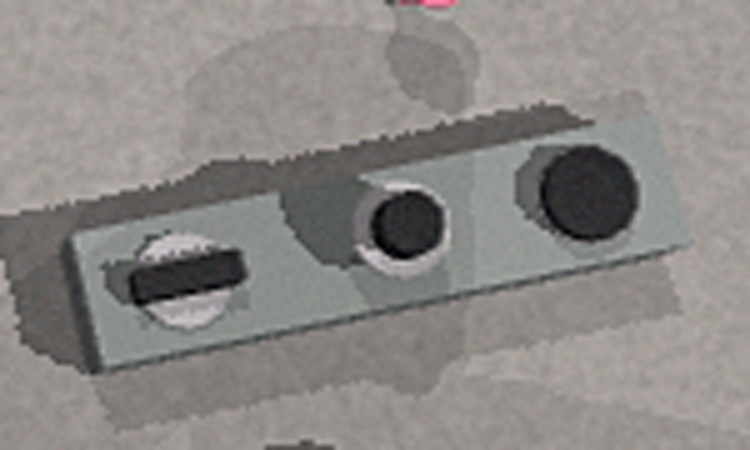

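View pics/crB.png

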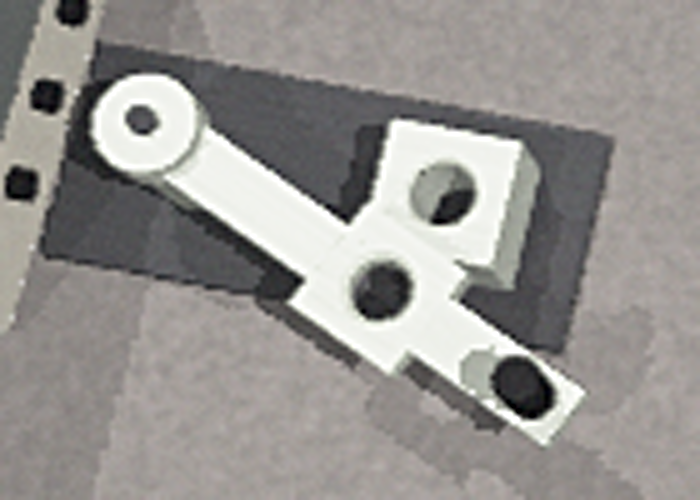

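View pics/crC.png

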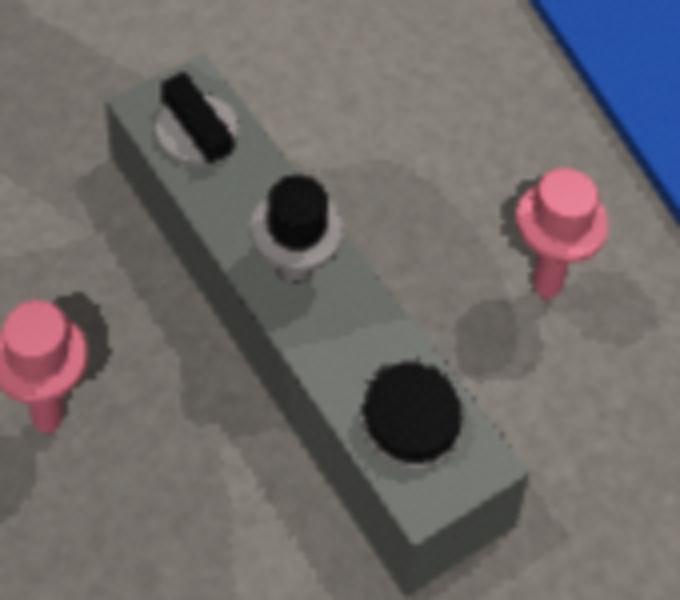

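View pics/crD.png

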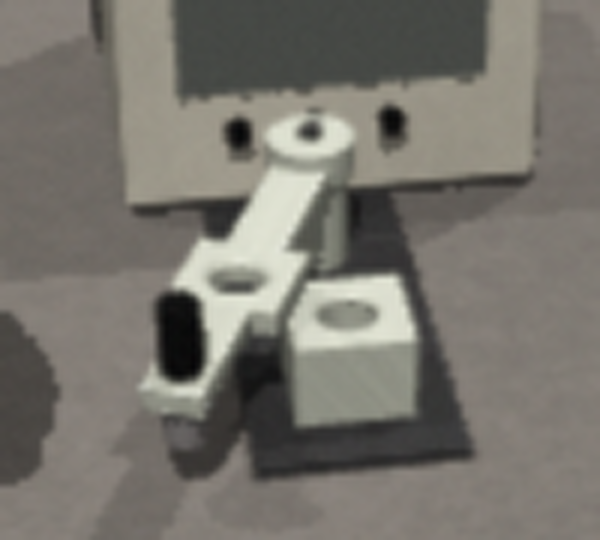

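```bash
python3 - <<'E'
from h import *
t=load('top0'); s=load('side0')
f=lambda x,y:(75+x/5-.4,130+y/5-.4)
g=lambda x,y:(220+x/6-.42,110+y/6-.42)
P={'pivot':onz(t,*f(142,120),.08),'lug':onz(t,*f(444,193),.05),'eye':onz(t,*f(382,290),.068),'knob':onz(t,*f(525,387),.104)}
for k,v in P.items(): print(k,v)
print('side lug',onz(s,*g(347,315),.05),'eye',onz(s,*g(238,280),.068),'piv',onz(s,*g(312,130),.08), pt(s,*g(290,145)),pt(t,*f(110,120)))
p=P['pivot']
for k in ['lug','eye','knob']: print(k,np.hypot(*(P[k]-p)[:2]),np.degrees(np.arctan2(*(P[k]-p)[1::-1])))
# pin knob: dark mask
im=t['pixels']; m=(im.max(2)<60).astype(np.uint8); m[:, :390]=0;m[:,420:]=0;m[:222]=0;m[250:]=0
M=cv2.moments(m,True); u,v=M['m10']/M['m00'],M['m01']/M['m00']; print(u,v,M['m00'],onz(t,u,v,.092))
im=s['pixels']; m=(im.max(2)<60).astype(np.uint8); m2=m*0; m2[303:324,285:304]=m[303:324,285:304]
M=cv2.moments(m2,True); u,v=M['m10']/M['m00'],M['m01']/M['m00']; print(u,v,M['m00'],onz(s,u,v,.086))
# side collar centre z .074 (crop C) 
print(onz(s,220+297/4-.4,260+228/4-.4,.073))
# rack axis
print(onz(t,361,245,.06)-onz(t,442,229,.06))
# stand yaw from base plate edge
a=onz(t,*f(97,42),.01);b=onz(t,*f(612,140),.01);print('edge',b-a,np.degrees(np.arctan2((b-a)[1],(b-a)[0])))
E
```

```text
pivot [0.60628296 0.35679856 0.08      ]
lug [0.59669954 0.23674298 0.05      ]
eye [0.54822653 0.25049143 0.068     ]
knob [0.50764346 0.17775148 0.104     ]
side lug [0.59427787 0.23298413 0.05      ] eye [0.54673072 0.24592917 0.068     ] piv [0.6052555 0.3516131 0.08     ] [0.59320417 0.34703868 0.07589163] [0.60653372 0.37240899 0.07412621]
lug 0.12043747177096974 -94.5639527273826
eye 0.12112702261595125 -118.6398310074584
knob 0.20442017670731982 -118.85097361466327
405.8707482993197 234.75510204081633 147.0 [ 0.5022732  -0.26900877  0.092     ]
293.8978723404255 312.6340425531915 235.0 [ 0.50152546 -0.27298542  0.086     ]
[ 0.50207715 -0.27186868  0.073     ]
[-0.05027253  0.1619291   0.        ]
edge [-0.02056787 -0.2347045   0.        ] -95.00820865539943
```

```bash
cat >> h.py <<'E'
from scipy.spatial.transform import Rotation as Ro
def tool(): 
    s=r.state(); return np.array(s['tool_pos']),Ro.from_euler('xyz',s['eef_rot'],degrees=True).as_matrix()
def plan(target,zdir=None):
    p,R=tool(); out=(R.T@(np.array(target)-p))/.15
    print('pos',p.round(4),'shift frac',out.round(3))
    if zdir is not None:
        z=np.array(zdir,float); z/=np.linalg.norm(z)
        if z@R[:,2]<0: z=-z
        y=np.array([0,0,-1.]); Rt=np.c_[np.cross(y,z),y,z]
        rv=Ro.from_matrix(R.T@Rt).as_rotvec(degrees=True); print('turn frac',(rv/60).round(4),'deg',rv.round(2))
        print('after-turn shift',((Rt.T@(np.array(target)-p))/.15).round(3))
E
python3 - <<'E'
from h import *
p,R=tool(); print(R.round(3)); plan([.508,.176,.17],[1,0,0])
E
```

```text
[[-0.958 -0.     0.288]
 [-0.288  0.001 -0.958]
 [-0.    -1.    -0.001]]
pos [ 0.151  -0.5026  0.2383] shift frac [-3.581  0.46  -3.648]
turn frac [ 6.0000e-04 -1.2214e+00 -8.0000e-04] deg [ 4.000e-02 -7.328e+01 -5.000e-02]
after-turn shift [-4.524  0.455  2.38 ]
```

Call:
apply_moves --rows '[[[0,0,0],[0,-0.111,0],1],[[0,0,0],[0,-0.111,0],1],[[0,0,0],[0,-0.111,0],1],[[0,0,0],[0,-0.111,0],1],[[0,0,0],[0,-0.111,0],1],[[0,0,0],[0,-0.111,0],1],[[0,0,0],[0,-0.111,0],1],[[0,0,0],[0,-0.111,0],1],[[0,0,0],[0,-0.111,0],1],[[0,0,0],[0,-0.111,0],1],[[0,0,0],[0,-0.111,0],1]]'

```text
clock: 1.07
tool_pos: [0.151, -0.5027, 0.2385]
eef_rot: [-90.0, 0.0, -89.7]
force: [1.0, 0.3, 0.3]
opening: 1.001
```

Call:
apply_moves --rows '[[[-0.226,0,0.119],[0,0,0],1],[[-0.226,0,0.119],[0,0,0],1],[[-0.226,0,0.119],[0,0,0],1],[[-0.226,0,0.119],[0,0,0],1],[[-0.226,0,0.119],[0,0,0],1],[[-0.226,0,0.119],[0,0,0],1],[[-0.226,0,0.119],[0,0,0],1],[[-0.226,0,0.119],[0,0,0],1],[[-0.226,0,0.119],[0,0,0],1],[[-0.226,0,0.119],[0,0,0],1],[[-0.226,0,0.119],[0,0,0],1],[[-0.226,0,0.119],[0,0,0],1],[[-0.226,0,0.119],[0,0,0],1],[[-0.226,0,0.119],[0,0,0],1],[[-0.226,0,0.119],[0,0,0],1],[[-0.226,0,0.119],[0,0,0],1],[[-0.226,0,0.119],[0,0,0],1],[[-0.226,0,0.119],[0,0,0],1],[[-0.226,0,0.119],[0,0,0],1],[[0,0,0],[0,0,0],1]]'

```text
clock: 2.73
tool_pos: [0.4917, 0.1457, 0.2379]
eef_rot: [-90.0, 0.1, -89.8]
force: [-0.4, -0.1, -0.2]
opening: 0.996
```

```bash
python3 - <<'E'
from h import *
c=snap('wrist','w1'); print(r.state()['clock'],r.state()['joint_positions'].round(1)); plan([.508,.176,.17],[1,0,0])
print(proj(c,[[.508,.177,.104],[.547,.248,.068],[.5955,.235,.05]]))
E
```

```text
2.7833 [ 3.1 16.3 88.2  0.  75.6  2.9]
pos [0.4907 0.1434 0.2379] shift frac [-0.217  0.453  0.117]
turn frac [ 0.0011  0.0034 -0.0001] deg [ 0.07  0.2  -0.  ]
after-turn shift [-0.218  0.453  0.115]
[[302.16299533 159.04829802]
 [350.22936476  63.15544476]
 [401.8384124   80.99213194]]
```

View pics/w1.png

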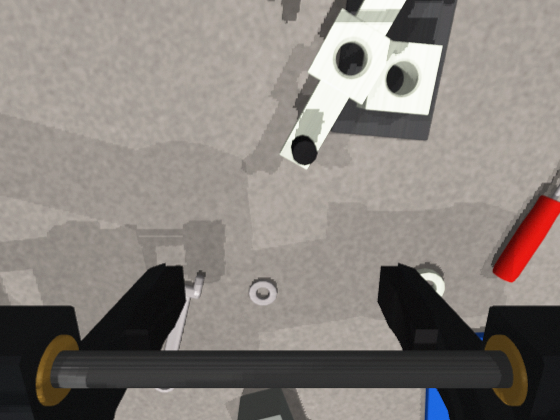

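The wrist view shows the black knob at (304,150), the eye at (351,59) and the lug hole at (402,78), all close to the predicted pixels. Next I measure them from here.

```bash
python3 - <<'E'
from h import *
c=load('w1')
cv2.imwrite('pics/w1c.png',cv2.resize(c['pixels'][0:180,260:460],None,fx=4,fy=4,interpolation=2)[:600])
print('knob',onz(c,304,150,.104),'eye',onz(c,351,59,.068),'lug',onz(c,402,78,.05), pt(c,304,150))
E
```

```text
knob [0.50925546 0.18397777 0.104     ] eye [0.54741976 0.25108765 0.068     ] lug [0.59537478 0.2374202  0.05      ] [0.50923805 0.18402234 0.10427958]
```

View pics/w1c.png

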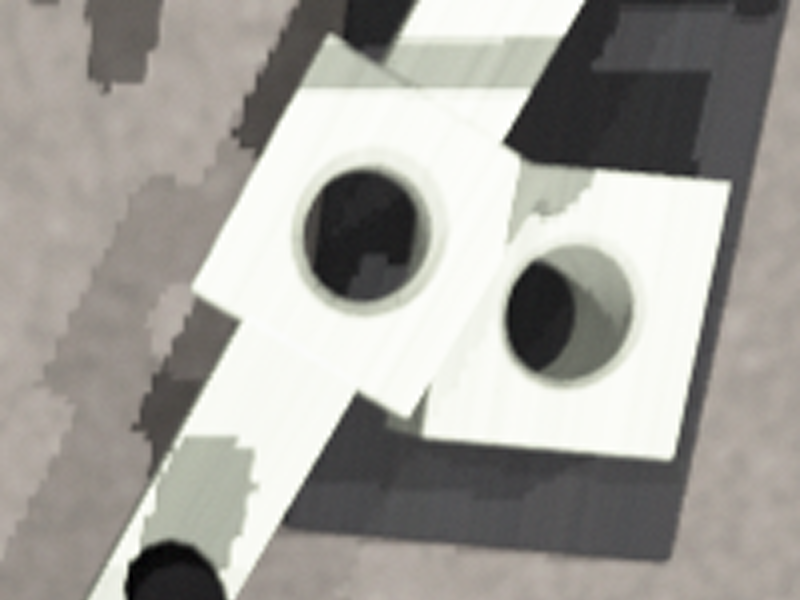

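Call:
apply_moves --rows '[[[-0.25,0,0.122],[0,0,0],0.3],[[-0.01,0.2,0],[0,0,0],0.0],[[0,0.25,0],[0,0,0],0.0],[[0,0.25,0],[0,0,0],0.0],[[0,0.25,0],[0,0,0],0.0],[[0,0.116,0],[0,0,0],0.0],[[0,0,0],[0,0,0],0.0],[[0,0,0],[0,0,0],-1],[[0,0,0],[0,0,0],-1],[[0,0,0],[0,0,0],-1],[[0,0,0],[0,0,0],-1],[[0,0,0],[0,0,0],-1]]' --grip_force 6

```text
clock: 3.78
tool_pos: [0.5094, 0.1801, 0.0802]
eef_rot: [-89.9, 0.0, -90.0]
force: [-0.7, -0.4, 5.8]
opening: 0.226
```

```bash
python3 - <<'E'
from h import *
c=snap('wrist','w2'); s=r.state(); print(s['clock'],s['force'],s['opening']); plan([.508,.176,.17],[1,0,0])
t=snap('top','t2')
cv2.imwrite('pics/t2c.png',cv2.resize(t['pixels'][100:250,60:260],None,fx=4,fy=4,interpolation=2))
E
```

```text
3.8333 [-0.61528224 -1.40483328  6.53803377] 0.22630671096721391
pos [0.5094 0.1801 0.0802] shift frac [ 0.027 -0.599 -0.008]
turn frac [-0.0024 -0.0003 -0.0001] deg [-0.15 -0.02 -0.01]
after-turn shift [ 0.027 -0.598 -0.009]
```

View pics/w2.png

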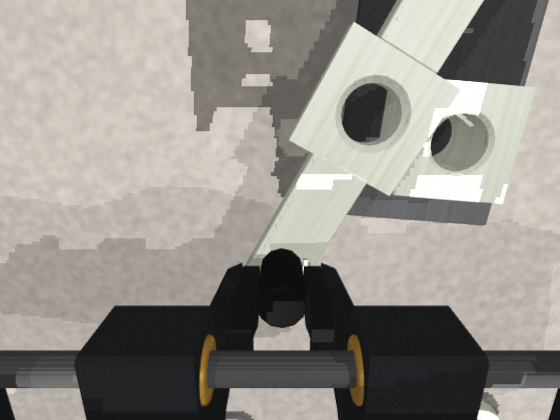

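The knob is gripped: opening 19.9 mm against a 20 mm knob. Eye at (376,110), lug mouth at (462,142). Next I work out the swing target.

```bash
python3 - <<'E'
from h import *
c=load('w2')
eye=onz(c,376,110,.068);lug=onz(c,462,142,.05);print(eye,lug, pt(c,460,190),pt(c,330,165))
p=tool()[0]
# pivot from arm line: knob->eye direction
for K in (p,np.array([.5094,.182,0])):
  d=(eye-K)[:2]; print(np.linalg.norm(d)); d/=np.linalg.norm(d)
  piv=K[:2]+.2*d; print('piv',piv)
for piv in (np.array([.606,.355]),np.array([.6045,.354]),np.array([.607,.3515])):
  for l in (np.array([.5955,.236]),lug[:2]):
    e=l-piv; n=np.linalg.norm(e); e/=n; k0=p[:2]-piv; r0=np.linalg.norm(k0)
    a0=np.arctan2(k0[1],k0[0]); a1=np.arctan2(e[1],e[0])
    print(piv,l,n,r0,np.degrees([a0,a1]),piv+r0*e)
E
```

```text
[0.54951405 0.25442247 0.068     ] [0.59651393 0.23858844 0.05      ] [0.59908208 0.21488783 0.05038694] [0.5312489  0.23116676 0.06797913]
0.08446549396787961
piv [0.60438368 0.35609619]
0.0827897972682494
piv [0.60630577 0.35695506]
[0.606 0.355] [0.5955 0.236 ] 0.11946233716113208 0.19981239265168318 [-118.91129665  -95.04245107] [0.58843773 0.15596091]
[0.606 0.355] [0.59651393 0.23858844] 0.11679742280774395 0.19981239265168318 [-118.91129665  -94.65858986] [0.5897716  0.15584772]
[0.6045 0.354 ] [0.5955 0.236 ] 0.1183427226321923 0.1982135770521048 [-118.67149142  -94.36157265] [0.5894258  0.15636045]
[0.6045 0.354 ] [0.59651393 0.23858844] 0.11568753876228192 0.1982135770521048 [-118.67149142  -93.95835628] [0.59081704 0.15625926]
[0.607  0.3515] [0.5955 0.236 ] 0.11607109890063072 0.19724876556582452 [-119.65710041  -95.6860343 ] [0.58745714 0.15522175]
[0.607  0.3515] [0.59651393 0.23858844] 0.11339743898720796 0.19724876556582452 [-119.65710041  -95.30582812] [0.58876004 0.15509639]
```

```bash
python3 - <<'E'
import numpy as np
th=np.radians(np.linspace(-118.9,-94.95,13)); P=.2*np.c_[np.cos(th),np.sin(th)]
d=np.diff(P,axis=0)/.15
print([[round(-b,3),round(a,3)] for a,b in d])
E
```

```text
[[np.float64(0.022), np.float64(0.041)], [np.float64(0.02), np.float64(0.042)], [np.float64(0.019), np.float64(0.042)], [np.float64(0.017), np.float64(0.043)], [np.float64(0.016), np.float64(0.044)], [np.float64(0.014), np.float64(0.044)], [np.float64(0.013), np.float64(0.045)], [np.float64(0.011), np.float64(0.045)], [np.float64(0.01), np.float64(0.045)], [np.float64(0.008), np.float64(0.046)], [np.float64(0.006), np.float64(0.046)], [np.float64(0.005), np.float64(0.046)]]
```

Call:
apply_moves --rows '[[[0.022,-0.005,0.041],[0,0,0],-1],[[0.02,0,0.042],[0,0,0],-1],[[0.019,0,0.042],[0,0,0],-1],[[0.017,0,0.043],[0,0,0],-1],[[0.016,0,0.044],[0,0,0],-1],[[0.014,0,0.044],[0,0,0],-1],[[0.013,0,0.045],[0,0,0],-1],[[0.011,0,0.045],[0,0,0],-1],[[0.01,0,0.045],[0,0,0],-1],[[0.008,0,0.046],[0,0,0],-1],[[0.006,0,0.046],[0,0,0],-1],[[0.005,0,0.046],[0,0,0],-1],[[0,0,0],[0,0,0],-1],[[0,0,0],[0,0,0],-1]]'

```text
clock: 5.05
tool_pos: [0.5884, 0.1558, 0.0794]
eef_rot: [-90.0, -0.0, -90.0]
force: [-0.1, -1.5, 1.3]
opening: 0.223
```

```bash
python3 - <<'E'
from h import *
c=snap('wrist','w3'); s=r.state(); print(s['clock'],s['force'],s['opening'],s['tool_pos'])
cv2.imwrite('pics/w3c.png',cv2.resize(c['pixels'][0:240,200:400],None,fx=2.5,fy=2.5,interpolation=2))
t=snap('top','t3')
cv2.imwrite('pics/t3c.png',cv2.resize(t['pixels'][110:230,70:230],None,fx=4.5,fy=4.5,interpolation=2))
E
```

```text
5.1 [ 1.0995311  -2.27192241  1.57517459] 0.22243977013277358 [0.58806992 0.15585883 0.07936682]
```

View pics/w3.png

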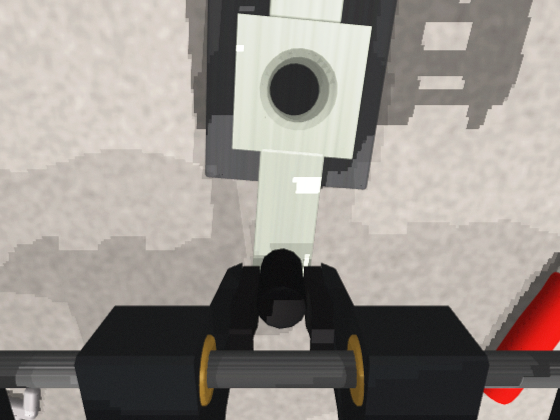

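View pics/t3c.png

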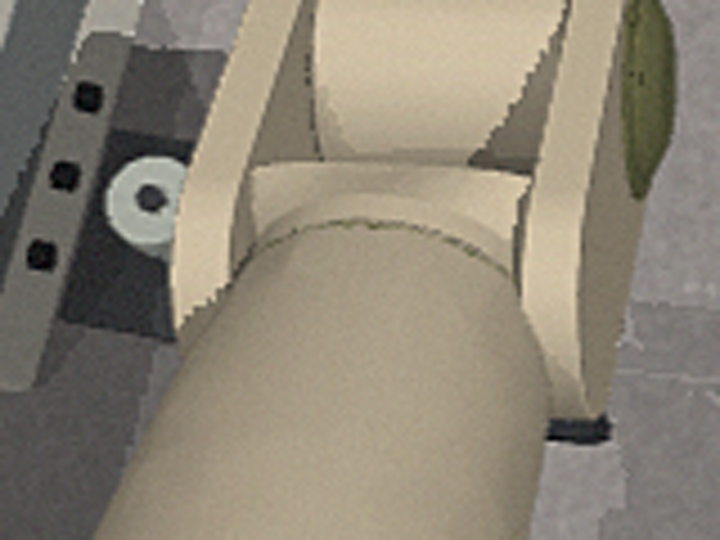

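```bash
python3 - <<'E'
from h import *
c=load('w3')
cv2.imwrite('pics/w3d.png',cv2.resize(c['pixels'][0:200,190:410],None,fx=3,fy=3,interpolation=2))
g=c['pixels'][70:110,255:335].max(2); print(g[18,::2])
E
```

```text
[224 222 216 199 199 197 161 108  43  40  42  44  42  41  41  42  40  39
  40  40  40  41  42  44  41  42  40  40  44  44  42  42  98 138 136 137
 136 176 186 181]
```

View pics/w3d.png

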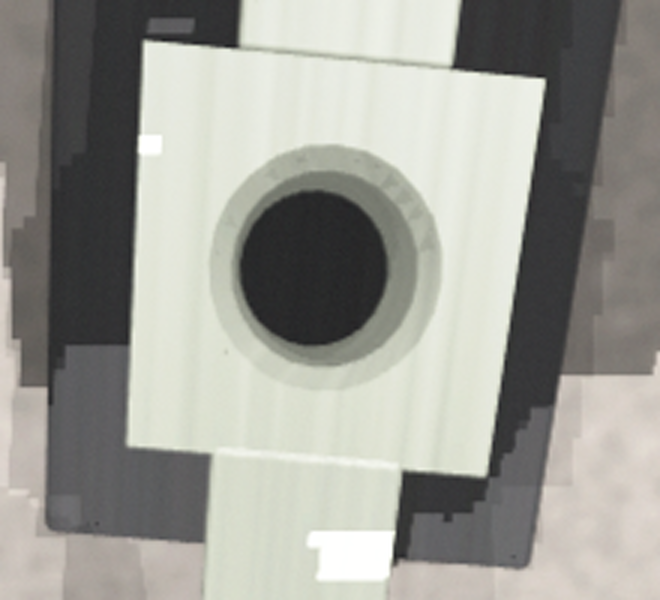

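```bash
python3 - <<'E'
from h import *
c=load('w3'); f=lambda x,y:(190+x/3-.33,0+y/3-.33)
for z in (.068,.056): print('eye',z,onz(c,*f(325,266),z),np.linalg.norm(onz(c,*f(210,266),z)-onz(c,*f(440,266),z)))
print('mid',onz(c,*f(328,268),.056),np.linalg.norm(onz(c,*f(240,268),.056)-onz(c,*f(416,268),.056)))
for z in (.05,.008): print('black',z,onz(c,*f(313,268),z),np.linalg.norm(onz(c,*f(240,268),z)-onz(c,*f(387,268),z)))
print(pt(c,*f(313,268)),pt(c,*f(400,268)))
k=tool()[0]; print(k, proj(c,[k]))
E
```

```text
eye 0.068 [0.59569126 0.23876391 0.068     ] 0.03128639006389802
eye 0.056 [0.59621398 0.23874921 0.056     ] 0.033674308407589185
mid [0.59665722 0.23847114 0.056     ] 0.02578251522585987
black 0.05 [0.59465902 0.23845664 0.05      ] 0.022297734885910976
black 0.008 [0.59605321 0.23833683 0.008     ] 0.0276423679430123
[0.59603667 0.23833825 0.00849817] [0.61016141 0.23837843 0.028751  ]
[0.5879011  0.15584425 0.07937516] [[279.35922656 282.21619707]]
```

```bash
python3 - <<'E'
from h import *
c=load('w3')
cv2.imwrite('pics/w3e.png',cv2.resize(cv2.convertScaleAbs(c['pixels'][230:340,220:350],alpha=3),None,fx=5,fy=5,interpolation=2))
for v in range(244,276,3): print(v,pt(c,281,v).round(4))
for v in range(290,335,4): print(v,pt(c,281,v).round(4))
E
```

```text
244 [0.5887 0.1696 0.068 ]
247 [0.5887 0.1676 0.067 ]
250 [0.5887 0.1683 0.0718]
253 [0.5887 0.168  0.0743]
256 [0.5887 0.1681 0.0777]
259 [0.5887 0.1681 0.0807]
262 [0.5887 0.1683 0.0842]
265 [0.5887 0.1685 0.0872]
268 [0.5887 0.1682 0.0895]
271 [0.5887 0.1682 0.0919]
274 [0.5887 0.1681 0.0943]
290 [0.5887 0.1668 0.1045]
294 [0.5887 0.1648 0.1039]
298 [0.5887 0.1629 0.1037]
302 [0.5887 0.1615 0.1042]
306 [0.5887 0.1594 0.1038]
310 [0.5887 0.1577 0.1039]
314 [0.5887 0.1556 0.1035]
318 [0.5887 0.154  0.1038]
322 [0.5887 0.1522 0.1038]
326 [0.5886 0.1507 0.1044]
330 [ 5.885e-01  7.090e-02 -3.000e-04]
334 [ 5.885e-01  6.740e-02 -2.000e-04]
```

View pics/w3e.png

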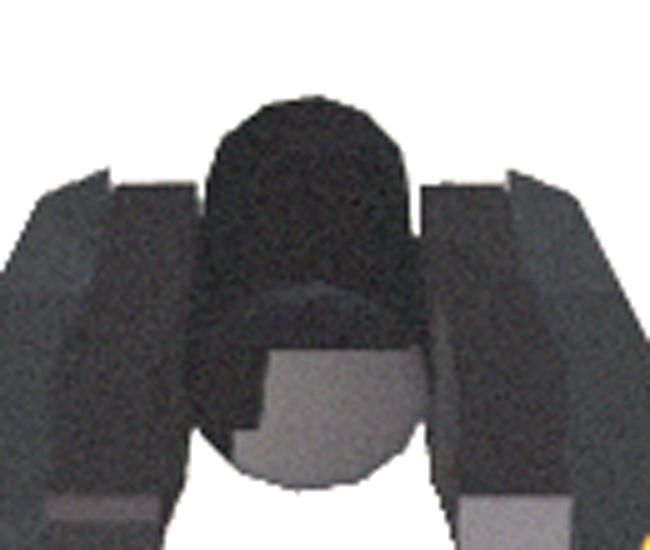

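```bash
python3 - <<'E'
from h import *
c=load('w3')
for u in (235,245,250,254,307,312,318):
  print(u,[(v,*pt(c,u,v).round(4)) for v in (262,266,268,270,274,280,290,310,325)])
E
```

```text
235 [(262, np.float64(0.557), np.float64(0.126), np.float64(-0.0006)), (266, np.float64(0.5686), np.float64(0.1655), np.float64(0.0823)), (268, np.float64(0.5689), np.float64(0.1655), np.float64(0.0842)), (270, np.float64(0.5691), np.float64(0.1657), np.float64(0.0863)), (274, np.float64(0.5694), np.float64(0.1653), np.float64(0.0892)), (280, np.float64(0.57), np.float64(0.1653), np.float64(0.0942)), (290, np.float64(0.5709), np.float64(0.1649), np.float64(0.1012)), (310, np.float64(0.5723), np.float64(0.1641), np.float64(0.1134)), (325, np.float64(0.5735), np.float64(0.1647), np.float64(0.1229))]
245 [(262, np.float64(0.564), np.float64(0.1263), np.float64(0.0001)), (266, np.float64(0.5726), np.float64(0.1638), np.float64(0.079)), (268, np.float64(0.5728), np.float64(0.1638), np.float64(0.0809)), (270, np.float64(0.5732), np.float64(0.1647), np.float64(0.0845)), (274, np.float64(0.5734), np.float64(0.164), np.float64(0.0868)), (280, np.float64(0.5738), np.float64(0.1638), np.float64(0.0916)), (290, np.float64(0.5746), np.float64(0.1641), np.float64(0.0998)), (310, np.float64(0.5759)
[... 2428 characters left out ...]
4(0.1619), np.float64(0.1102)), (325, np.float64(0.599), np.float64(0.1641), np.float64(0.1221))]
318 [(262, np.float64(0.6138), np.float64(0.1262), np.float64(0.0)), (266, np.float64(0.6051), np.float64(0.164), np.float64(0.0794)), (268, np.float64(0.6048), np.float64(0.1643), np.float64(0.0819)), (270, np.float64(0.6046), np.float64(0.1648), np.float64(0.0846)), (274, np.float64(0.6044), np.float64(0.1639), np.float64(0.0866)), (280, np.float64(0.6039), np.float64(0.1638), np.float64(0.0915)), (290, np.float64(0.6031), np.float64(0.1642), np.float64(0.1001)), (310, np.float64(0.6019), np.float64(0.1639), np.float64(0.1131)), (325, np.float64(0.601), np.float64(0.1639), np.float64(0.1219))]
```

Holes agree within about 1 mm: eye (0.596, 0.2387), lug bottom (0.596, 0.2383). Depth on the finger faces shows the wrist view is within 1 mm of the TCP. I release the knob and go to the rack.

Call:
apply_moves --rows '[[[0,0,0],[0,0,0],0.0],[[0,0,0],[0,0,0],0.0],[[0,0,0],[0,0,0],0.0],[[0,-0.2,0],[0,0,0],0.0],[[0,-0.27,0],[0,0,0],0.0],[[0,-0.27,0],[0,0,0],0.0],[[0,-0.27,0],[0,0,0],0.0],[[0.256,0,-0.048],[0,0,0],0],[[0.256,0,-0.048],[0,0,0],0],[[0.256,0,-0.048],[0,0,0],0],[[0.256,0,-0.048],[0,0,0],0],[[0.256,0,-0.048],[0,0,0],0],[[0.256,0,-0.048],[0,0,0],0],[[0.256,0,-0.048],[0,0,0],0],[[0.256,0,-0.048],[0,0,0],0],[[0.256,0,-0.048],[0,0,0],0],[[0.256,0,-0.048],[0,0,0],0],[[0.256,0,-0.048],[0,0,0],0],[[0.256,0,-0.048],[0,0,0],0]]'

```text
clock: 6.73
tool_pos: [0.5007, -0.3065, 0.2312]
eef_rot: [-90.0, 0.0, -90.0]
force: [0.5, -0.3, 0.9]
opening: 0.501
```

Call:
apply_moves --rows '[[[0,0,0],[0,0,0],0],[[0,0,0],[0,0,0],0]]'

```text
clock: 6.9
tool_pos: [0.5008, -0.3062, 0.2306]
eef_rot: [-90.0, 0.0, -90.2]
force: [-0.7, -0.6, -0.3]
opening: 0.497
```

```bash
python3 - <<'E'
from h import *
c=snap('wrist','w4'); s=r.state(); print(s['clock'],s['force'],s['opening'],s['tool_pos'])
t=snap('top','t4')
cv2.imwrite('pics/t4c.png',cv2.resize(t['pixels'][110:230,70:230],None,fx=4.5,fy=4.5,interpolation=2))
print(proj(c,[[.502,-.271,.094]]))
E
```

```text
6.95 [0.86859037 0.82541648 0.56954429] 0.49963737265983815 [ 0.50127336 -0.3048009   0.23078735]
[[282.23727207 153.34764704]]
```

View pics/w4.png

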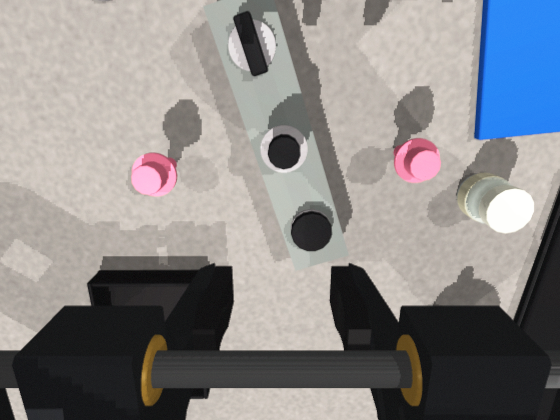

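View pics/t4c.png

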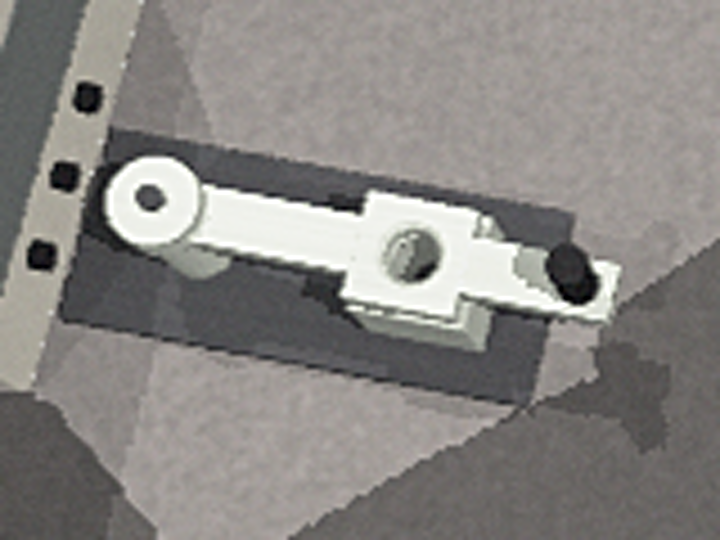

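The arm stayed over the lug. The wrist view shows the long pin's knob at (284,151) with its collar ring. I measure it.

```bash
python3 - <<'E'
from h import *
c=load('w4')
im=c['pixels']; m=(im.max(2)<70).astype(np.uint8)
n,l,st,ce=cv2.connectedComponentsWithStats(m)
i=l[151,284]; print(st[i],ce[i]); x,y,w,h=st[i][:4]
print(pt(c,284,155), onz(c,x+w/2-.5,y+h/2-.5,.092),onz(c,*ce[i],.092))
plan([.5025,-.271,.077],[1,0,0])
for z in (.074,): print('collar', onz(c,284,149.5,z))
cv2.imwrite('pics/w4c.png',cv2.resize(im[110:190,230:340],None,fx=6,fy=6,interpolation=2))
E
```

```text
[268 134  32  35 858] [283.51515152 150.93589744]
[ 0.50336663 -0.27234291  0.09369492] [ 0.50299207 -0.26951053  0.092     ] [ 0.50300396 -0.26946066  0.092     ]
pos [ 0.5016 -0.304   0.231 ] shift frac [-0.22   1.027  0.006]
turn frac [ 0.0001  0.0001 -0.0005] deg [ 0.    0.01 -0.03]
after-turn shift [-0.22   1.027  0.006]
collar [ 0.50349618 -0.27120461  0.074     ]
```

View pics/w4c.png

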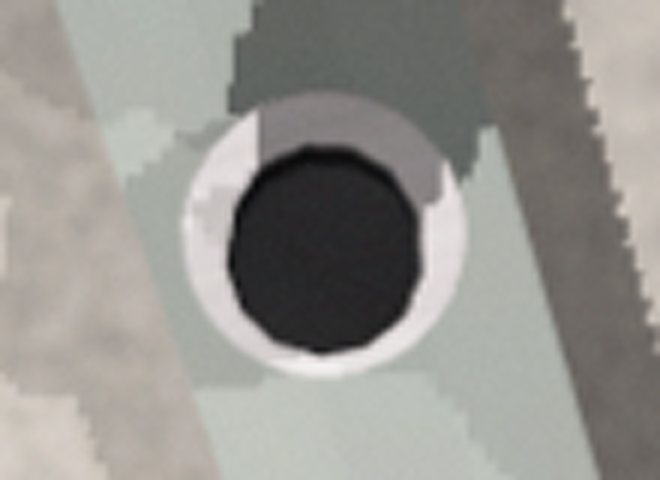

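Call:
apply_moves --rows '[[[-0.227,0,0.009],[0,0,0],0.1],[[0,0.1,0],[0,0,0],0.1],[[0,0.25,0],[0,0,0],0.1],[[0,0.25,0],[0,0,0],0.1],[[0,0.25,0],[0,0,0],0.1],[[0,0.1,0],[0,0,0],0.1],[[0,0.067,0],[0,0,0],0.1],[[0,0,0],[0,0,0],0.1],[[0,0,0],[0,0,0],0.1]]'

```text
clock: 7.75
tool_pos: [0.5035, -0.2704, 0.0795]
eef_rot: [-89.9, -0.0, -90.0]
force: [0.8, 0.8, 0.9]
opening: 0.55
```

```bash
python3 - <<'E'
from h import *
c=snap('wrist','w5'); s=r.state(); print(s['clock'],s['force'],s['opening'],s['tool_pos'])
E
```

```text
7.8 [0.419012   0.32093765 0.38587369] 0.5483056391612491 [ 0.503687  -0.270773   0.0800792]
```

View pics/w5.png

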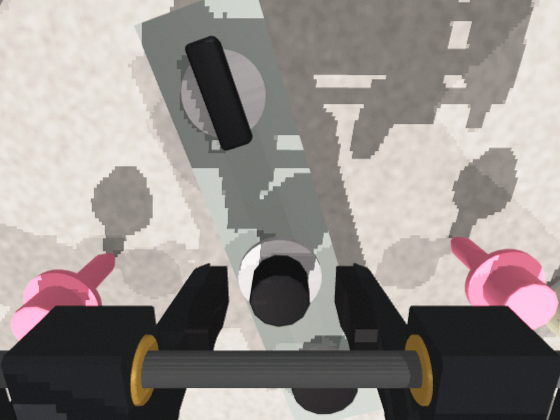

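The fingers straddle the knob, centred at (280,290). Lower 3 mm, grip, and lift.

Call:
apply_moves --rows '[[[0,0.02,0],[0,0,0],0.1],[[0,0,0],[0,0,0],-1],[[0,0,0],[0,0,0],-1],[[0,0,0],[0,0,0],-1],[[0,0,0],[0,0,0],-1],[[0,0,0],[0,0,0],-1],[[0,0,0],[0,0,0],-1]]' --grip_force 25

```text
clock: 8.38
tool_pos: [0.5029, -0.2709, 0.0758]
eef_rot: [-90.0, -0.0, -90.0]
force: [0.3, -0.6, 2.5]
opening: 0.288
```

Call:
apply_moves --rows '[[[0,-0.08,0],[0,0,0],-1],[[0,-0.12,0],[0,0,0],-1],[[0,-0.2,0],[0,0,0],-1],[[0,-0.2,0],[0,0,0],-1],[[0,-0.2,0],[0,0,0],-1],[[0,-0.1,0],[0,0,0],-1],[[0,0,0],[0,0,0],-1]]'

```text
clock: 8.97
tool_pos: [0.5037, -0.2715, 0.2139]
eef_rot: [-89.7, -0.2, -90.0]
force: [0.1, 0.0, -0.6]
opening: 0.287
```

```bash
python3 - <<'E'
from h import *
c=snap('wrist','w6'); s=r.state(); print(s['clock'],s['force'],s['opening'],s['tool_pos'])
d=snap('side','s6'); print(proj(d,[s['tool_pos']]))
cv2.imwrite('pics/s6c.png',cv2.resize(d['pixels'][200:350,220:400],None,fx=4,fy=4,interpolation=2))
plan([.5955,.237,.2],[1,0,0])
E
```

```text
9.0167 [-0.23100901 -0.27107865 -1.55164486] 0.2870036373231374 [ 0.50310476 -0.27100635  0.21131382]
[[296.66884728 260.48390287]]
pos [ 0.5026 -0.2706  0.2097] shift frac [-3.384  0.066  0.618]
turn frac [ 0.0006 -0.0004 -0.0005] deg [ 0.04 -0.02 -0.03]
after-turn shift [-3.384  0.064  0.619]
```

View pics/w6.png

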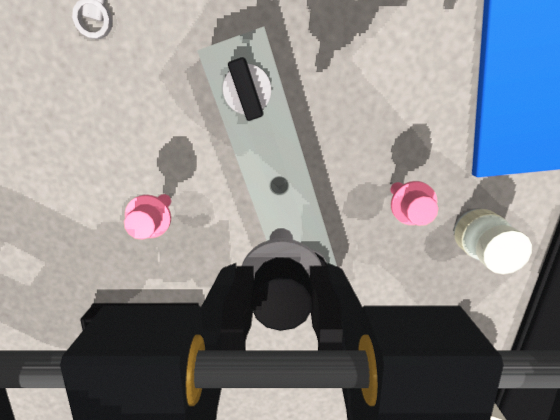

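View pics/s6.png

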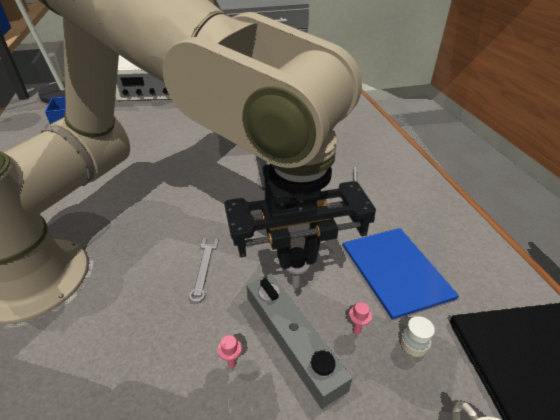

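The pin is lifted and upright in the jaws. I measure its offset from the TCP.

```bash
python3 - <<'E'
from h import *
c=load('w6'); 
for v in (240,243,246,249,252,256,262,268,276,284,292,300,308,316,322,326,329,332): print(v,pt(c,282,v).round(4))
print('fing',pt(c,238,280),pt(c,325,280),[pt(c,u,300).round(4) for u in (250,256,282,308,314)])
E
```

```text
240 [ 0.5045 -0.2524  0.2101]
243 [ 0.5045 -0.253   0.212 ]
246 [ 0.5045 -0.2548  0.2112]
249 [ 0.5045 -0.2565  0.2109]
252 [ 0.5045 -0.2573  0.2122]
256 [ 0.5045 -0.2597  0.2112]
262 [ 0.5044 -0.2592  0.2181]
268 [ 0.5044 -0.2592  0.2236]
276 [ 0.5044 -0.2596  0.2298]
284 [ 0.5043 -0.2616  0.2326]
292 [ 0.5044 -0.2665  0.2303]
300 [ 0.5043 -0.2693  0.2318]
308 [ 0.5043 -0.273   0.2319]
316 [ 0.5043 -0.2775  0.231 ]
322 [ 0.5043 -0.2801  0.2313]
326 [ 0.5043 -0.2823  0.231 ]
329 [ 0.5043 -0.2832  0.2318]
332 [ 5.058e-01 -4.609e-01 -3.000e-04]
fing [ 0.48618146 -0.26356051  0.22577653] [ 0.52216434 -0.26358569  0.22595116] [array([ 0.4916, -0.2685,  0.233 ]), array([ 0.4938, -0.2694,  0.2317]), array([ 0.5043, -0.2693,  0.2318]), array([ 0.5148, -0.269 ,  0.2323]), array([ 0.517 , -0.2676,  0.2345])]
```

Call:
apply_moves --rows '[[[-0.236,0.01,0.047],[0,0,0],-1],[[-0.236,0.01,0.047],[0,0,0],-1],[[-0.236,0.01,0.047],[0,0,0],-1],[[-0.236,0.01,0.047],[0,0,0],-1],[[-0.236,0.01,0.047],[0,0,0],-1],[[-0.236,0.01,0.047],[0,0,0],-1],[[-0.236,0.01,0.047],[0,0,0],-1],[[-0.236,0.01,0.047],[0,0,0],-1],[[-0.236,0.01,0.047],[0,0,0],-1],[[-0.236,0.01,0.047],[0,0,0],-1],[[-0.236,0.01,0.047],[0,0,0],-1],[[-0.236,0.01,0.047],[0,0,0],-1],[[-0.236,0.01,0.047],[0,0,0],-1],[[0,0,0],[0,0,0],-1],[[0,0,0],[0,0,0],-1]]'

```text
clock: 10.32
tool_pos: [0.5938, 0.1908, 0.1883]
eef_rot: [-90.2, -0.0, -89.9]
force: [-0.4, -0.3, -0.7]
opening: 0.283
```

```bash
python3 - <<'E'
from h import *
c=snap('wrist','w7'); s=r.state(); print(s['clock'],s['force'],s['opening'],s['tool_pos'],s['eef_rot'])
cv2.imwrite('pics/w7c.png',cv2.resize(c['pixels'][100:300,190:390],None,fx=3,fy=3,interpolation=2))
plan([.5953,.2385,.13],[1,0,0])
E
```

```text
10.3667 [-0.36352425  0.32310671 -1.06151579] 0.28182254673266227 [0.59394853 0.18944079 0.18887582] [-9.01946298e+01 -4.12047536e-02 -8.99698877e+01]
pos [0.5939 0.1894 0.1889] shift frac [-0.327  0.392  0.011]
turn frac [0.0032 0.0005 0.0007] deg [0.19 0.03 0.04]
after-turn shift [-0.327  0.393  0.009]
```

View pics/w7c.png

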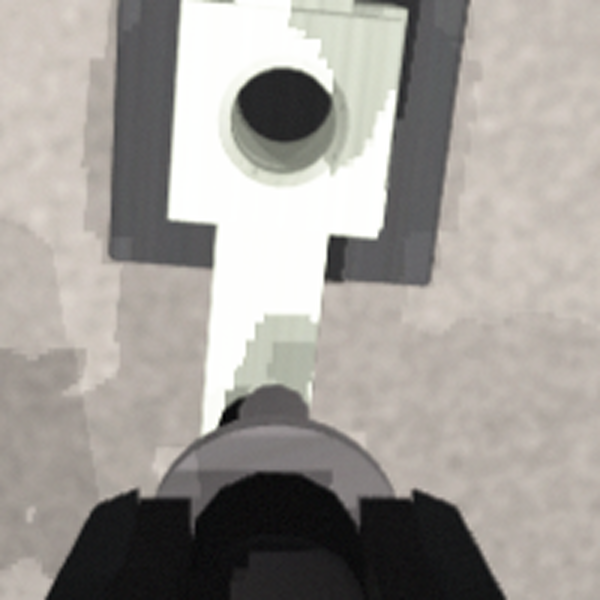

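```bash
python3 - <<'E'
from h import *
c=load('w7'); f=lambda x,y:(190+x/3-.33,100+y/3-.33)
print('eye',onz(c,*f(285,124),.068),'bottom',onz(c,*f(284,105),.008))
print('shank',[pt(c,*f(275,y)).round(4) for y in (392,400,408,416)])
print('collar far',pt(c,*f(275,432)),'knobface',[pt(c,*f(275,y)).round(4) for y in (485,500,515)],'fing',pt(c,*f(160,520)),pt(c,*f(400,520)))
E
```

```text
eye [0.59601162 0.23747716 0.068     ] bottom [0.59600835 0.23477685 0.008     ]
shank [array([0.594 , 0.197 , 0.1406]), array([0.594 , 0.1974, 0.1457]), array([0.594 , 0.1975, 0.1498]), array([0.5941, 0.2102, 0.1835])]
collar far [0.59412619 0.20842936 0.18538589] knobface [array([0.5942, 0.2029, 0.1918]), array([0.5942, 0.2033, 0.1971]), array([0.5942, 0.2026, 0.2002])] fing [0.57779849 0.19894179 0.194959  ] [0.61194103 0.19920296 0.19519223]
```

Eye relative to pin: dx about +1.9 mm, dy about +48 mm. Move over the hole, then part-way down.

Call:
apply_moves --rows '[[[-0.16,0.05,0.006],[0,0,0],-1],[[-0.16,0.1,0.007],[0,0,0],-1],[[0,0.1,0],[0,0,0],-1],[[0,0.05,0],[0,0,0],-1],[[0,0,0],[0,0,0],-1],[[0,0,0],[0,0,0],-1]]'

```text
clock: 10.87
tool_pos: [0.5967, 0.236, 0.146]
eef_rot: [-90.0, -0.0, -90.1]
force: [-0.5, -0.6, -0.6]
opening: 0.291
```

```bash
python3 - <<'E'
from h import *
c=snap('wrist','w8'); s=r.state(); print(s['clock'],s['force'],s['opening'],s['tool_pos'],s['eef_rot'])
d=snap('side','s8')
cv2.imwrite('pics/s8c.png',cv2.resize(d['pixels'][100:200,210:330],None,fx=6,fy=6,interpolation=2))
E
```

```text
10.9167 [-0.19208111  0.91124679 -0.9484624 ] 0.28474192656574615 [0.59706969 0.2362269  0.14673244] [-8.99567154e+01  3.09372829e-03 -9.01090660e+01]
```

View pics/w8.png

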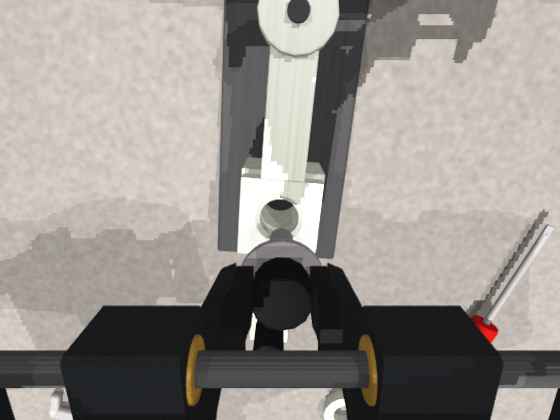

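View pics/s8c.png

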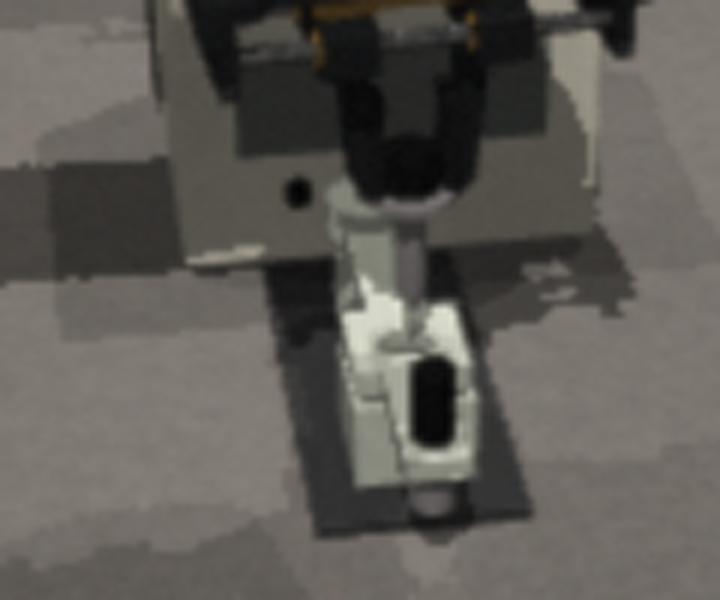

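```bash
python3 - <<'E'
from h import *
c=load('w8')
cv2.imwrite('pics/w8c.png',cv2.resize(c['pixels'][170:270,225:345],None,fx=6,fy=6,interpolation=2))
print([ (v,*pt(c,282,v).round(4)) for v in (228,231,234,237,242,248,262,270)])
E
```

```text
[(228, np.float64(0.5975), np.float64(0.2428), np.float64(0.096)), (231, np.float64(0.5975), np.float64(0.2426), np.float64(0.1002)), (234, np.float64(0.5975), np.float64(0.2429), np.float64(0.1053)), (237, np.float64(0.5975), np.float64(0.2424), np.float64(0.1085)), (242, np.float64(0.5975), np.float64(0.2552), np.float64(0.1446)), (248, np.float64(0.5975), np.float64(0.2522), np.float64(0.1444)), (262, np.float64(0.5975), np.float64(0.2481), np.float64(0.1499)), (270, np.float64(0.5975), np.float64(0.2478), np.float64(0.1567))]
```

View pics/w8c.png

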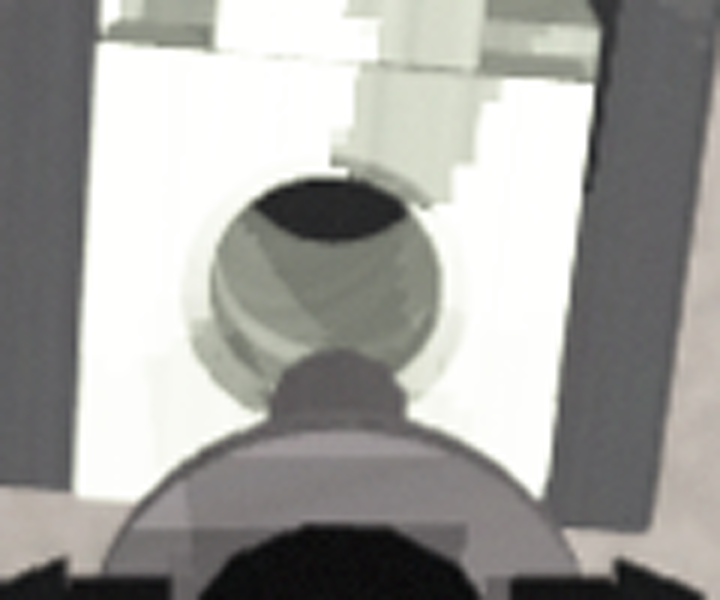

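```bash
python3 - <<'E'
from h import *
c=load('w8')
f=lambda x,y:(225+x/6-.4,170+y/6-.4)
print(onz(c,*f(323,296),.068),onz(c,*f(183,290),.068),onz(c,*f(463,290),.068),onz(c,*f(325,163),.068))
E
```

```text
[0.59524171 0.23820795 0.068     ] [0.58004427 0.23893568 0.068     ] [0.61044436 0.23886545 0.068     ] [0.59553171 0.25326203 0.068     ]
```

Eye centre (0.5953, 0.2381); pin (0.5973, 0.2357). Correct by −2 mm in x and +2.2 mm in y, then descend.

Call:
apply_moves --rows '[[[-0.015,0,-0.013],[0,0,0],-1],[[0,0,0],[0,0,0],-1],[[0,0.05,0],[0,0,0],-1],[[0,0.05,0],[0,0,0],-1],[[0,0.05,0],[0,0,0],-1],[[0,0.05,0],[0,0,0],-1],[[0,0.05,0],[0,0,0],-1],[[0,0,0],[0,0,0],-1]]'

```text
clock: 11.63
tool_pos: [0.5939, 0.2394, 0.1063]
eef_rot: [-90.2, -0.0, -90.0]
force: [-1.0, 0.1, -2.1]
opening: 0.29
```

```bash
python3 - <<'E'
from h import *
c=snap('wrist','w9'); s=r.state(); print(s['clock'],s['force'],s['wrist_torque'],s['opening'],s['tool_pos'],s['eef_rot'])
cv2.imwrite('pics/w9c.png',cv2.resize(c['pixels'][150:340,180:380],None,fx=3,fy=3,interpolation=2))
E
```

```text
11.6833 [-0.85696082 -0.36855036 -0.63503456] [-0.04514902 -0.10974112  0.01177746] 0.28460349896340176 [0.59422733 0.23952858 0.10736135] [-9.01103103e+01 -2.22081020e-02 -9.00217189e+01]
```

View pics/w9c.png

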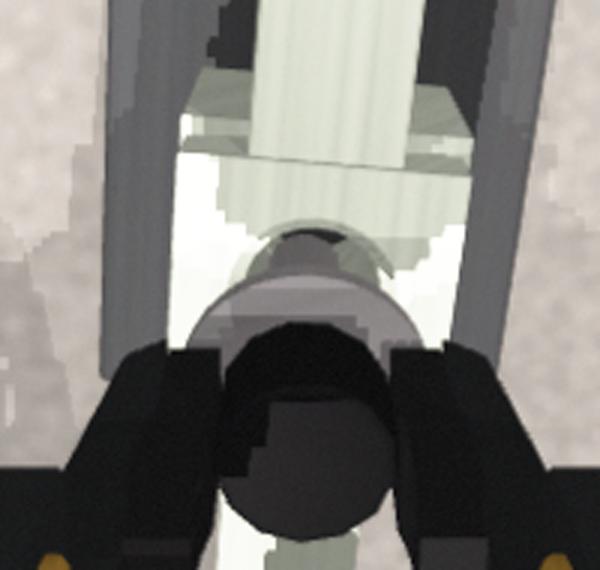

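The tip is in the eye with no contact force. Continue down.

Call:
apply_moves --rows '[[[0,0.03,0.003],[0,0,0],-1],[[0.003,0.03,0],[0,0,0],-1],[[0,0.03,0],[0,0,0],-1],[[0,0.03,0],[0,0,0],-1],[[0,0.03,0],[0,0,0],-1],[[0,0.03,0],[0,0,0],-1],[[0,0,0],[0,0,0],-1]]'

```text
clock: 12.27
tool_pos: [0.5946, 0.2391, 0.0804]
eef_rot: [-90.1, -0.0, -90.0]
force: [-0.2, 0.1, -1.6]
opening: 0.288
```

Call:
apply_moves --rows '[[[0,0.02,0],[0,0,0],-1],[[0,0.013,0],[0,0,0],-1],[[0,0.007,0],[0,0,0],-1],[[0,0,0],[0,0,0],-1]]'

```text
clock: 12.6
tool_pos: [0.5951, 0.2392, 0.0753]
eef_rot: [-90.0, -0.0, -90.0]
force: [-0.4, 0.1, -0.8]
opening: 0.285
```

Call:
apply_moves --rows '[[[0,0.007,0],[0,0,0],-1],[[0,0.005,0],[0,0,0],-1],[[0,0,0],[0,0,0],-1],[[0,0,0],[0,0,0],-1]]'

```text
clock: 12.93
tool_pos: [0.5953, 0.2392, 0.074]
eef_rot: [-90.0, 0.0, -90.0]
force: [0.2, -0.3, 0.8]
opening: 0.29
```

```bash
python3 - <<'E'
from h import *
c=snap('wrist','w10'); s=r.state(); print(s['clock'],s['force'],s['tool_pos'])
cv2.imwrite('pics/w10c.png',cv2.resize(c['pixels'][150:340,180:380],None,fx=3,fy=3,interpolation=2))
print([ (v,*pt(c,282,v).round(4)) for v in (232,236,240,244,248,252,262,270,290,300,310)])
E
```

```text
12.9833 [-0.81387893 -0.14513312 -0.25357888] [0.59525403 0.23919753 0.07392705]
[(232, np.float64(0.596), np.float64(0.2611), np.float64(0.0678)), (236, np.float64(0.596), np.float64(0.2591), np.float64(0.0675)), (240, np.float64(0.596), np.float64(0.2587), np.float64(0.0712)), (244, np.float64(0.596), np.float64(0.2574), np.float64(0.0725)), (248, np.float64(0.596), np.float64(0.2549), np.float64(0.0712)), (252, np.float64(0.596), np.float64(0.2536), np.float64(0.0727)), (262, np.float64(0.596), np.float64(0.2515), np.float64(0.0784)), (270, np.float64(0.5959), np.float64(0.2519), np.float64(0.0863)), (290, np.float64(0.5959), np.float64(0.2462), np.float64(0.0924)), (300, np.float64(0.5959), np.float64(0.2415), np.float64(0.0922)), (310, np.float64(0.5959), np.float64(0.236), np.float64(0.091))]
```

View pics/w10c.png

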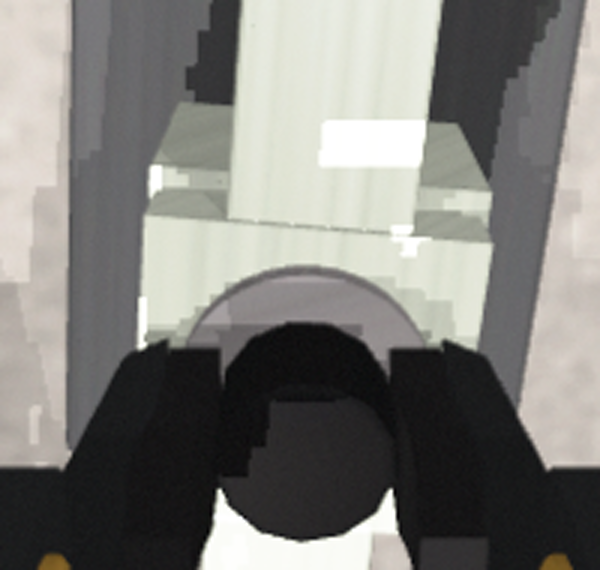

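The collar top reads about 72 mm and the knob top 92 mm, so it is essentially seated. Release and lift.

Call:
apply_moves --rows '[[[0,0.005,0],[0,0,0],-1],[[0,0,0],[0,0,0],-0.2],[[0,0,0],[0,0,0],0.1],[[0,0,0],[0,0,0],0.1],[[0,0,0],[0,0,0],0.1],[[0,0,0],[0,0,0],0.1],[[0,-0.06,0],[0,0,0],0.1],[[0,-0.15,0],[0,0,0],0.1],[[0,-0.25,0],[0,0,0],0.1],[[0,-0.25,0],[0,0,0],0.1],[[0,-0.25,0],[0,0,0],0.1],[[0.25,0,0],[0,0,0],0.1],[[0.25,0,0],[0,0,0],0.1],[[0.1,0,0],[0,0,0],0.1],[[0,0,0],[0,0,0],0.1]]'

```text
clock: 14.23
tool_pos: [0.5953, 0.1463, 0.2177]
eef_rot: [-90.0, -0.0, -90.2]
force: [0.4, 0.4, 0.6]
opening: 0.549
```

```bash
python3 - <<'E'
from h import *
c=snap('wrist','w11'); s=r.state(); print(s['clock'],s['force'],s['tool_pos'],s['opening'])
d=snap('side','s11')
cv2.imwrite('pics/w11c.png',cv2.resize(c['pixels'][0:200,180:400],None,fx=3,fy=3,interpolation=2))
cv2.imwrite('pics/s11c.png',cv2.resize(d['pixels'][110:200,210:330],None,fx=6,fy=6,interpolation=2))
E
```

```text
14.2833 [0.70959853 0.00275598 0.54972469] [0.59518014 0.14820908 0.21746908] 0.5488856824522425
```

View pics/w11c.png

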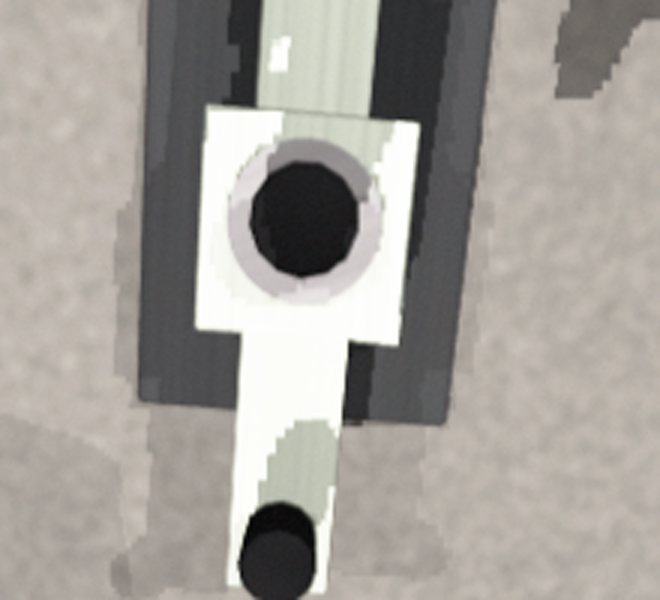

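View pics/s11c.png

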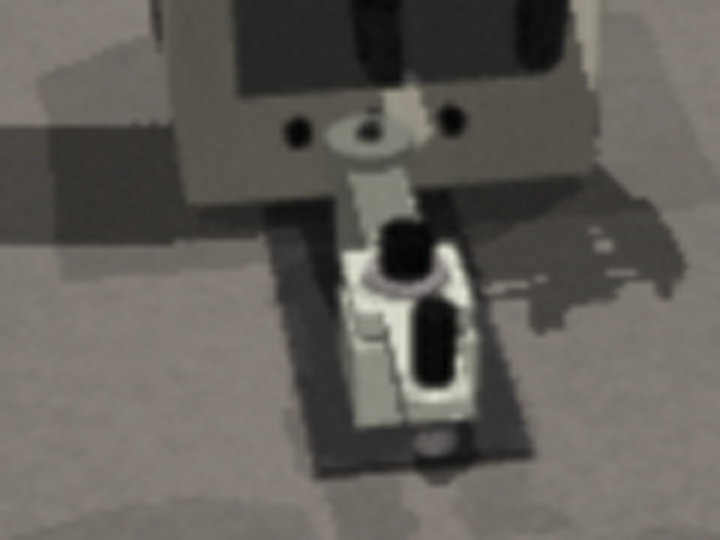

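```bash
python3 - <<'E'
from h import *
c=load('w11'); f=lambda x,y:(180+x/3-.33,y/3-.33)
print('knob top',pt(c,*f(303,225)),'collar',pt(c,*f(240,225)),pt(c,*f(303,292)),pt(c,*f(370,225)),pt(c,*f(303,148)),'arm',pt(c,*f(215,310)))
print('collar ctr',onz(c,*f(305,220),.072))
k=np.mean([onz(c,*f(*q),.068) for q in ((207,104),(420,123),(400,345),(195,328))],0); print('plate ctr',k)
print('depth map top of knob',[pt(c,*f(x,y)).round(4)[2] for x,y in ((280,225),(325,225),(303,205),(303,255))])
E
```

```text
knob top [0.59573701 0.23811756 0.09221515] collar [0.57993547 0.23887308 0.07076709] [0.59563131 0.22282566 0.07240963] [0.61246424 0.23870476 0.07125442] [0.59580565 0.25638879 0.07181791] arm [0.57280379 0.21837659 0.06775386]
collar ctr [0.59621806 0.23992372 0.072     ]
plate ctr [0.59634142 0.23806787 0.068     ]
depth map top of knob [np.float64(0.0918), np.float64(0.0922), np.float64(0.0918), np.float64(0.0929)]
```

The collar sits at 72 mm on the 68 mm arm. The pin is within 2 mm of the plate centre, level, and the gripper is clear. Handing in.

```bash
python3 - <<'E'
from h import *
print(r.sign_off(), r.state()['clock'])
E
```

```text
the job is handed in; nothing more can be done
the job is handed in; nothing more can be done
```

The swing arm is locked. I swung it by its knob until its hole lay over the lug's, then took the black-knobbed long pin from the middle of the rack. I lowered it through both holes, let go and moved clear. The job was handed in at about 14.3 s.

**Last checks:**
- **Holes:** the two were within about 1 mm of each other, measured from the wrist camera just after the swing. The arm looked unmoved in the later pictures.
- **Pin position:** the collar centre is about 2 mm from the centre of the arm's plate.
- **Pin height:** the collar top is at about 72 mm and the knob top at about 92 mm, which is what a collar resting on the 68 mm arm should give.
- **Upright:** the knob top is level to about 1 mm across. I did not measure the tilt any other way.
- **Gripper:** it is open and about 9 cm to the side, at 0.22 m height, touching nothing.

**Disagreement:** the fixed cameras differed by about 4–5 mm in y on the lug and eye, so I used the wrist camera, which matched the finger positions to within 1 mm. No check failed.

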